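# Find the tired spring under a clay printer's build plate and tag it

## Task

The build plate is off the clay printer's bed carriage, and one of the three sprung supports has gone soft. Press each of the three round pads gently but well down with the closed fingertips and let it up again, to feel which gives most, then push the red tag of that softest support down flat so that its spring gets changed. Leave the other two tags standing, pick nothing up and do not disturb the things lying around.

Things in the scene. Friction and masses are not known exactly. Their poses are not given: they have to be found in the camera images.
- carriage: Bed carriage of a clay printer with its build plate taken off, fixed to the bench: a grey plate 280 x 320 mm on two aluminium rails (360 mm long, along its x) with black end blocks. Origin: on the bench under the plate's centre; the plate's top is 62 mm above it. Three sprung supports stand on the plate in a triangle.
- pad_place_left (a point): Fixed point: centre of the flat top, as it stands untouched, of the pad on the left support (as seen from the robot), 44 mm above the carriage plate. The pad is 44 mm across, black rubber on an aluminium cap, over a coil spring on a dark flange 60 mm square; it goes straight down. The three supports are alike to the eye. Axes as the carriage.
- tag_place_left (a point): Fixed point 55 mm in the carriage's +x from the axis of the left pad: upper face of its red tag when flat, 15.5 mm above the plate. Pressing straight down to here turns the tag down. Tag 32 mm wide, 3 mm thick; hinge pin along y, 21 mm nearer the pad, 1.5 mm lower than this point; free edge 45 mm from the pin. Standing, it leans to +x 0.6 to 0.75 rad from vertical, above this point.
- pad_place_right (a point): Fixed point: centre of the flat top, as it stands untouched, of the pad on the right support (as seen from the robot), 44 mm above the carriage plate. The pad is 44 mm across, black rubber on an aluminium cap, over a coil spring on a dark flange 60 mm square; it goes straight down. The three supports are alike to the eye. Axes as the carriage.
- tag_place_right (a point): Fixed point 55 mm in the carriage's +x from the axis of the right pad: upper face of its red tag when flat, 15.5 mm above the plate. Pressing straight down to here turns the tag down. Tag 32 mm wide, 3 mm thick; hinge pin along y, 21 mm nearer the pad, 1.5 mm lower than this point; free edge 45 mm from the pin. Standing, it leans to +x 0.6 to 0.75 rad from vertical, above this point.
- pad_place_far (a point): Fixed point: centre of the flat top, as it stands untouched, of the pad on the far support (farthest from the robot, between the other two), 44 mm above the carriage plate. The pad is 44 mm across, black rubber on an aluminium cap, over a coil spring on a dark flange 60 mm square; it goes straight down. The three supports are alike to the eye. Axes as the carriage.
- tag_place_far (a point): Fixed point 55 mm in the carriage's +x from the axis of the far pad: upper face of its red tag when flat, 15.5 mm above the plate. Pressing straight down to here turns the tag down. Tag 32 mm wide, 3 mm thick; hinge pin along y, 21 mm nearer the pad, 1.5 mm lower than this point; free edge 45 mm from the pin. Standing, it leans to +x 0.6 to 0.75 rad from vertical, above this point.
- pad_a (a joint): How far a pad (same support as tag_a; its place changes from run to run) is down, m: 0 untouched, 0.014 at its stop. Starts to move at about 2 N, then gives about 0.7 mm per N if sound, 1.8 if tired. Let up, it springs back but, as the guide rubs, not fully: it rests about 1.5 mm down if sound, 4 mm if tired (once pressed at least that far).
- pad_b (a joint): How far a pad (same support as tag_b; its place changes from run to run) is down, m: 0 untouched, 0.014 at its stop. Starts to move at about 2 N, then gives about 0.7 mm per N if sound, 1.8 if tired. Let up, it springs back but, as the guide rubs, not fully: it rests about 1.5 mm down if sound, 4 mm if tired (once pressed at least that far).
- pad_c (a joint): How far a pad (same support as tag_c; its place changes from run to run) is down, m: 0 untouched, 0.014 at its stop. Starts to move at about 2 N, then gives about 0.7 mm per N if sound, 1.8 if tired. Let up, it springs back but, as the guide rubs, not fully: it rests about 1.5 mm down if sound, 4 mm if tired (once pressed at least that far).
- tag_a (a joint): Angle of the tag on the same support as pad_a, rad: 0 standing (it starts at 0 to 0.15), 0.95 flat down at its stop. A stiff hinge: 1 to 2 N on the free edge moves it, and it stays where it is left.
- tag_b (a joint): Angle of the tag on the same support as pad_b, rad: 0 standing (it starts at 0 to 0.15), 0.95 flat down at its stop. A stiff hinge: 1 to 2 N on the free edge moves it, and it stays where it is left.
- tag_c (a joint): Angle of the tag on the same support as pad_c, rad: 0 standing (it starts at 0 to 0.15), 0.95 flat down at its stop. A stiff hinge: 1 to 2 N on the free edge moves it, and it stays where it is left.
- test_cup: Loose small terracotta cup standing on the carriage plate near a corner, 56 mm across at the rim, 52 mm high. Origin: centre of its underside. Not to be disturbed.
- nozzle: Loose black nozzle cone with a brass tip, standing on its wide end on the carriage plate near a corner, 42 mm across, 44 mm high. Origin: centre of its underside. Not to be disturbed.
- screwdriver: Loose screwdriver with a yellow handle, 170 mm long, lying on the bench along its own x beside the carriage. Origin: middle of its length, underside. Not to be disturbed.

How it is judged:
On the way, in this order (a step that is already met when the one before it is completed fails the run):
1. all three pads have been pressed (each is now at least 0.8 mm lower than untouched) while every tag still stands (value of joint each of pad_a, pad_b, pad_c above 0.0008 m and value of joint each of tag_a, tag_b, tag_c below 0.35 rad), for 0.1 s.
2. the tag of the support whose pad has stayed lowest, the softest, is pushed down flat (((value of joint tag_a above 0.85 rad and value of joint pad_a above 0.0028 m and value of joint each of tag_b, tag_c below 0.35 rad) or (value of joint tag_b above 0.85 rad and value of joint pad_b above 0.0028 m and value of joint each of tag_a, tag_c below 0.35 rad) or (value of joint tag_c above 0.85 rad and value of joint pad_c above 0.0028 m and value of joint each of tag_a, tag_b below 0.35 rad))), for 0.1 s.
At the end, for the whole second after the job is handed in: Only the softest support's tag is flat (over 0.85 of 0.95 rad), the others stand (under 0.35). Each pad was pressed and let up: it rests 0.8 to 8 mm down, the softest's (known by this) over 2.8 mm. Cup, nozzle and screwdriver within 20 mm of their start (((value of joint tag_a above 0.85 rad and value of joint pad_a above 0.0028 m and value of joint each of tag_b, tag_c below 0.35 rad) or (value of joint tag_b above 0.85 rad and value of joint pad_b above 0.0028 m and value of joint each of tag_a, tag_c below 0.35 rad) or (value of joint tag_c above 0.85 rad and value of joint pad_c above 0.0028 m and value of joint each of tag_a, tag_b below 0.35 rad)) and value of joint pad_a between 0.0008 and 0.008 m and value of joint pad_b between 0.0008 and 0.008 m and value of joint pad_c between 0.0008 and 0.008 m and distance of each of test_cup, nozzle, screwdriver from where it was at the start of the episode below 0.02 m); the robot touches nothing.
It fails at once if the tag of a support is pushed over (beyond 0.35 rad) when its pad has not stayed more than 2.8 mm down, so that it is a sound one or one not yet pressed ((value of joint tag_a above 0.35 rad and value of joint pad_a below 0.0028 m) or (value of joint tag_b above 0.35 rad and value of joint pad_b below 0.0028 m) or (value of joint tag_c above 0.35 rad and value of joint pad_c below 0.0028 m)).
It fails at once if the fingers press anything with more than 40 N (contact force between the fingers and anything else above 40 N).
It fails at once if the cup, nozzle or screwdriver is picked up or shifted by more than 20 mm (distance of any of test_cup, nozzle, screwdriver from where it was at the start of the episode above 0.02 m).
It also fails if it takes over 51 s, if anything falls off the work surface, if the arm or the gripper's body presses on something with over 40 N, if the wrist force passes 120 N, or if a joint passes its speed limit or range.

## Robot

A 6-joint arm with a two-finger parallel gripper is mounted at the origin on the work surface. World frame = base frame: x ahead of the robot, y to its left, z up, the work surface at z = 0. Lengths are in m, angles in rad, forces in N, time in s.
With the tool pointing down it reaches from about 0.375 to 0.975 m from the base axis. Payload 3.8 kg.
Tool frame: the origin (TCP) lies at the very end of the fingers, on their centre line; the grasp point (between the pads) lies 19 mm behind it; z points along the fingers, y is the line along which they close (so a half turn about z gives the same grasp; the last joint's range is limited). The gripper opens to 85 mm and grips with 20 to 120 N. Pads are 22 mm wide; open, the fingers measure 114 mm over their backs; the gripper's body (76 mm by 85 mm) begins 54 mm behind the grasp point. The pads swing forward as they close: fully open they stand 13 mm farther back than shut.
Start: joints at [-1.189, 0.264, 1.604, -0, 1.274, -0.037], TCP at [0.274, -0.617, 0.231] pointing down, gripper open.
Joint ranges: [-2.63, 2.63], [-0.94, 2.18], [0.31, 2.57], [-1.31, 4.45], [0, 2.66], [-2.55, 2.55]. Speed limits (rad/s): [2.57, 2.57, 3.14, 3.14, 3.14, 3.14].

## Interface

Orientations are given as a rotation vector (axis times angle).
In Python, from workcell import monitor, viewer, job gives the robot as it stands. The module is installed in compiled form; this text tells all that it offers.
- The arm moves only by the tool step_arm, never from a script. Its argument "series" is one flat list of numbers, 4 for each row, row after row: the shift along the tool's x, y, z in m, then the turn about the tool's z in rad. A call has 1 to 8 rows; each row is the pose to reach, as a shift and turn from the pose commanded when the call began, along the tool's axes at that moment; what a row does not reach only later rows make up. A row lasts 1/8 s, in which the tool goes at most 62.5 mm and 10.7 degrees, less where a joint would pass 70% of its speed; a pose out of reach is approached as far as the arm can. A call with a gripper value outside its range is refused whole. "gripper" is the opening, from 0 (shut) to 1 (fully open), set as the call begins (left out, the last holds). The fingers move at their own pace and stop on an object; "newtons" is the grip in N (left out, the last holds). Time passes only in rows, so rows that repeat a pose let the fingers close. It gives the time, the measured TCP pose, the force, the opening and the grip force at its end, in the units of the state.
- monitor.read_state(): the state, without advancing time (a new reading comes with each control period).
- viewer.read_camera(name): name is "scene" or "top" or "wrist"; returns a dict with "image" (384x512x3 uint8, red, green, blue), "intrinsics" (3x3 intrinsics, pixels), "T" (4x4, takes a point from camera to world coordinates); the wrist camera has in their place "hand_eye" (4x4, takes a point from camera to tool coordinates, whose origin is the TCP and whose axes are the flange's). Camera axes: x right, y up, looking along -z (the intrinsics and any distortion apply to the point x, -y, -z); pixel columns grow to the right and rows downward; lengths in m; the calibration is good to about 2 mm. A picture is of the moment at which its call begins: read the wrist's pose just before it. There is no depth.
- job.finish_job(): hands the job in; it is judged then, once.
Trained networks look in a picture, given as the dict that the camera call returned (one of the last four; its "shot" number tells which), for a name from the list of things; names that differ only in an ending like _2 or _b are one class to them, and where a whole thing is asked for, a point or a joint stands for the part that bears it (a point fixed in the world has none). Each returns a list of dicts, best first, with "score" (0 to 1); they miss things now and then, are a little off and sometimes report something else, mostly with a low value. They report only what shows in the picture. A call takes as long as a camera call.
- viewer.boxes_of(picture, label): "extent" ([centre column, centre row, width, height] in pixels, round what is visible of it).
- viewer.spot_point(picture, label): "point" ([column, row] in pixels: a listed point, or the origin of a listed thing).
The state is a dict: "time": time; "q": joint angles; "joint_vel": joint speeds; "joint_torque": joint torques, N m; "tool_pos": TCP position; "tcp_rot": TCP orientation; "wrist_force": force on the tool from outside, world axes, zero at the start; "torque": the same for the moment, N m; "width": opening from 0.0 (shut) to 1.0 (fully open); "grip_force": force on a finger pad.
Only numpy, scipy, OpenCV 4.12 (cv2) and the standard library are available. Lean on these libraries where they do the work, as an engineer would, in place of code of your own. Each camera call takes 0.05 s, during which the arm holds its last target. There are 200 camera calls.

## Working session

There is one attempt and no reset: what is moved stays moved. The work goes in short steps, Python scripts to look and compute and a tool call to move; the robot and the scene stay as the last step left them, time stands still between calls to the robot, and variables do not carry over. Pictures are saved under pics/ and viewed, at most 10 in all, crops included, and the job is handed in when it is done.

Besides the shell and the picture viewer there is one more tool, called as name(argument=value, ...), one argument or row to a line, values as JSON. step_arm: Moves the arm, as the interface text tells. Its arguments: {"type":"object","properties":{"series":{"type":"array"},"gripper":{"type":"number"},"newtons":{"type":"number"}},"required":["series"]}

```bash
mkdir -p pics; cat > h.py <<'E'
import numpy as np, cv2
from workcell import monitor, viewer, job
L=['pad_place_left','pad_place_right','pad_place_far','tag_place_left','tag_place_right','tag_place_far']
def ray(p,uv):
    K=p['intrinsics'];T=p['T']
    d=np.linalg.inv(K)@[uv[0],uv[1],1]; d=T[:3,:3]@(d*[1,-1,-1])
    return T[:3,3],d/np.linalg.norm(d)
def onz(p,uv,z):
    o,d=ray(p,uv); return o+d*(z-o[2])/d[2]
def tri(rs):
    A=sum(np.eye(3)-np.outer(d,d) for o,d in rs);b=sum((np.eye(3)-np.outer(d,d))@o for o,d in rs)
    return np.linalg.solve(A,b)
E
python3 - <<'E'
from h import *
np.set_printoptions(precision=4,suppress=True)
s=viewer.read_camera('scene');t=viewer.read_camera('top')
cv2.imwrite('pics/s.png',s['image'][:,:,::-1]);cv2.imwrite('pics/t.png',t['image'][:,:,::-1])
print([k for k in s])
for n in L+['carriage','test_cup','nozzle','screwdriver']:
    a=viewer.spot_point(s,n);b=viewer.spot_point(t,n)
    print(n,[(np.round(x['point']),round(x['score'],2)) for x in a[:2]],[(np.round(x['point']),round(x['score'],2)) for x in b[:2]])
    if b: print('  top z.106',onz(t,b[0]['point'],.106))
    if a and b: print('  tri',tri([ray(s,a[0]['point']),ray(t,b[0]['point'])]))
st=monitor.read_state();print(st['time'],st['tool_pos'],st['tcp_rot'],st['wrist_force'])
E
```

```text
['image', 'intrinsics', 'T', 'shot']
pad_place_left [(array([257., 179.]), 0.7)] [(array([230., 215.]), 0.74)]
  top z.106 [0.5508 0.1014 0.106 ]
  tri [0.5506 0.1005 0.1001]
pad_place_right [(array([158., 190.]), 0.77), (array([218., 232.]), 0.21)] [(array([330., 243.]), 0.96), (array([234., 190.]), 0.22)]
  top z.106 [ 0.4959 -0.108   0.106 ]
  tri [ 0.4949 -0.1097  0.109 ]
pad_place_far [(array([224., 214.]), 0.76)] [(array([241., 156.]), 0.69), (array([293., 182.]), 0.62)]
  top z.106 [0.6767 0.0805 0.106 ]
  tri [0.6541 0.0279 0.1118]
tag_place_left [(array([263., 200.]), 0.88), (array([173., 253.]), 0.23)] [(array([235., 191.]), 0.89)]
  top z.106 [0.602  0.0913 0.106 ]
  tri [0.6038 0.089  0.0812]
tag_place_right [(array([166., 217.]), 0.96)] [(array([332., 222.]), 0.96), (array([237., 155.]), 0.63)]
  top z.106 [ 0.54   -0.1123  0.106 ]
  tri [ 0.5421 -0.1193  0.0734]
tag_place_far [(array([226., 245.]), 0.56), (array([173., 253.]), 0.52)] [(array([294., 158.]), 0.74)]
  top z.106 [ 0.6738 -0.0337  0.106 ]
  tri [ 0.6799 -0.0413  0.0717]
carriage [(array([218., 233.]), 0.89), (array([283., 228.]), 0.17)] [(array([277., 213.]), 0.96)]
  top z.106 [0.5563 0.0023 0.106 ]
  tri [ 0.5643 -0.0097 -0.0064]
test_cup [(array([281., 226.]), 0.72)] [(array([239., 154.]), 0.58)]
  top z.106 [0.6805 0.0833 0.106 ]
  tri [0.6867 0.081  0.0728]
nozzle [(array([266., 196.]), 0.46)] [(array([338., 178.]), 0.55)]
  top z.106 [ 0.6324 -0.1269  0.106 ]
  tri [ 0.6634 -0.0375  0.1972]
screwdriver [(array([320., 224.]), 0.66)] [(array([186., 171.]), 0.56)]
  top z.106 [0.6425 0.1934 0.106 ]
  tri [0.6611 0.2069 0.004 ]
1.1 [ 0.2745 -0.6167  0.2313] [ 3.073   0.6531 -0.    ] [ 0.3976  0.1547 -0.3424]
```

View pics/t.png

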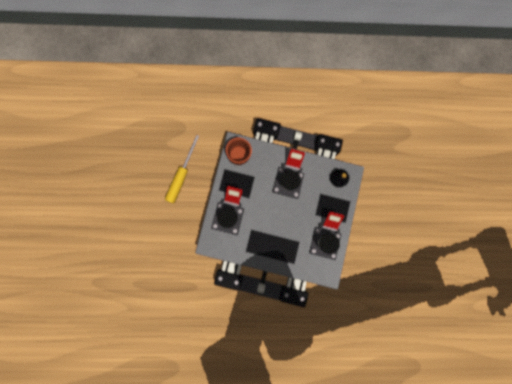

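View pics/s.png

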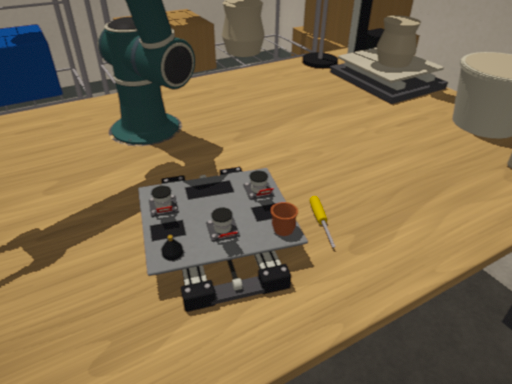

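```bash
python3 - <<'E'
from h import *
from scipy.spatial.transform import Rotation as R
np.set_printoptions(precision=4,suppress=True)
t=viewer.read_camera('top')
print(onz(t,(293,182),.106))
print(R.from_rotvec(monitor.read_state()['tcp_rot']).as_matrix())
c=onz(t,(277,213),0);print('carr',c)
E
```

```text
[ 0.6225 -0.0309  0.106 ]
[[ 0.9136  0.4067  0.    ]
 [ 0.4067 -0.9136 -0.    ]
 [ 0.      0.     -1.    ]]
carr [ 0.5638 -0.0089  0.    ]
```

The top view shows the pads at about (228,215), (327,243) and (289,180), each with its red tag on the +x side (up in the picture). The cup is at (238,151), the nozzle at (340,177) and the screwdriver at (180,178). The scene view shows the same layout, and the carriage yaw is about -0.24 rad. I'll go in above it for a wrist look.

step_arm(
  series=[0.0425, -0.0405, -0.01, 0.08, 0.085, -0.081, -0.02, 0.16, 0.1275, -0.1215, -0.03, 0.24, 0.17, -0.162, -0.04, 0.33, 0.2125, -0.2025, -0.05, 0.41, 0.255, -0.243, -0.06, 0.49, 0.2975, -0.2835, -0.07, 0.58, 0.34, -0.324, -0.08, 0.66],
  gripper=0,
)

```text
time: 2.15
tool_pos: [0.4538, -0.1806, 0.312]
tcp_rot: [3.118, -0.383, 0.002]
wrist_force: [0.4, -0.8, 0.2]
width: 0.002
grip_force: 0.0
```

```bash
cat >> h.py <<'E'
from scipy.spatial.transform import Rotation as R
np.set_printoptions(precision=4,suppress=True)
def wrist():
    st=monitor.read_state();p=viewer.read_camera('wrist')
    T=np.eye(4);T[:3,:3]=R.from_rotvec(st['tcp_rot']).as_matrix();T[:3,3]=st['tool_pos'];p['T']=T@p['hand_eye'];return p
def go(w):
    st=monitor.read_state();return R.from_rotvec(st['tcp_rot']).as_matrix().T@(np.array(w)-st['tool_pos'])
E
python3 - <<'E'
from h import *
st=monitor.read_state();print(st['time'],st['tool_pos'],R.from_rotvec(st['tcp_rot']).as_matrix()[:,0],st['width'],go([.52,-.02,.33]))
E
```

```text
2.15 [ 0.4538 -0.1806  0.312 ] [ 0.9703 -0.2418  0.0011] 0.0016677859151908005 [ 0.0254 -0.1719 -0.018 ]
```

step_arm(
  series=[0.008, -0.055, -0.006, 0, 0.016, -0.11, -0.012, 0, 0.025, -0.165, -0.018, 0, 0.025, -0.165, -0.018, 0, 0.025, -0.165, -0.018, 0],
)

```text
time: 2.78
tool_pos: [0.5168, -0.0282, 0.3291]
tcp_rot: [3.118, -0.376, -0.001]
wrist_force: [0.2, -0.1, -0.4]
width: -0.001
grip_force: 0.0
```

```bash
python3 - <<'E'
from h import *
p=wrist();im=p['image'];cv2.imwrite('pics/w1.png',im[:,:,::-1])
z=dict(pad=.106,tag=.0775)
for n in L+['carriage']:
    for x in viewer.spot_point(p,n)[:2]: print(n,np.round(x['point']),round(x['score'],2),onz(p,x['point'],z.get(n[:3],0)))
print(monitor.read_state()['tool_pos'],p['T'][:3,3])
E
```

```text
tag_place_left [136. 122.] 0.85 [0.5997 0.0939 0.0775]
tag_place_right [321. 119.] 0.63 [ 0.5509 -0.1189  0.0775]
carriage [230. 121.] 0.76 [ 0.5728 -0.0089  0.    ]
[ 0.5168 -0.029   0.3293] [ 0.5818 -0.044   0.4724]
```

View pics/w1.png

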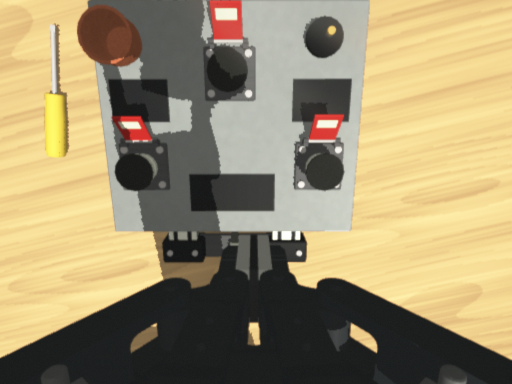

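The wrist view shows the pad tops at (134,172), (324,171) and (227,69), with the tags above them. The plate is square with the tool.

```bash
python3 - <<'E'
from h import *
p=wrist()
t=viewer.read_camera('top')
W=dict(l=(134,172),r=(324,171),f=(227,69));Tp=dict(l=(228,215),r=(327,243),f=(289,180))
u=np.array([.9703,-.2418,0])
for k in W:
    q=onz(p,W[k],.106); print(k,q,tri([ray(p,W[k]),ray(t,Tp[k])]),'tag',q+.055*u,'go',go(q))
E
```

```text
l [0.5462 0.1046 0.106 ] [0.5487 0.1042 0.1094] tag [0.5996 0.0913 0.106 ] go [-0.0035 -0.1364  0.2233]
r [ 0.4951 -0.1072  0.106 ] [ 0.4944 -0.1058  0.0993] tag [ 0.5485 -0.1205  0.106 ] go [-0.0023  0.0815  0.2233]
f [ 0.6275 -0.0277  0.106 ] [ 0.6309 -0.0264  0.0782] tag [ 0.6808 -0.041   0.106 ] go [ 0.1071 -0.0274  0.2233]
```

step_arm(
  series=[0, -0.045, 0.025, 0, -0.002, -0.09, 0.05, 0, -0.003, -0.136, 0.08, 0, -0.003, -0.136, 0.13, 0, -0.003, -0.136, 0.18, 0, -0.003, -0.136, 0.213, 0, -0.003, -0.136, 0.213, 0],
)

```text
time: 4.15
tool_pos: [0.5437, 0.1042, 0.1129]
tcp_rot: [3.117, -0.378, -0.011]
wrist_force: [0.0, -0.3, 0.8]
width: -0.003
grip_force: 0.0
```

```bash
python3 - <<'E'
from h import *
p=wrist();im=p['image'];cv2.imwrite('pics/w2.png',im[:,:,::-1])
print(monitor.read_state()['tool_pos'],go([.547,.104,.106]))
E
```

```text
[0.5457 0.1044 0.1154] [0.0014 0.0001 0.0094]
```

View pics/w2.png

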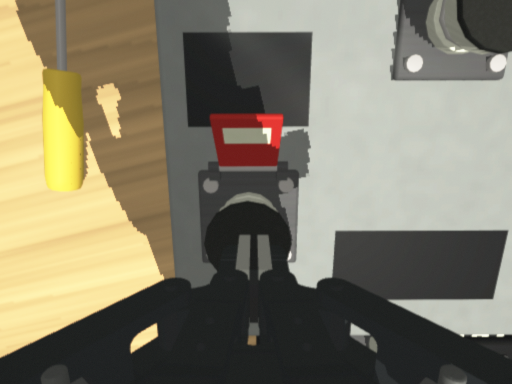

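The closed fingertips at (253,240) are centred over the left pad, whose centre is about (248,240). Pressing it now.

step_arm(
  series=[0.001, 0, 0.006, 0, 0.001, 0, 0.009, 0, 0.001, 0, 0.012, 0, 0.001, 0, 0.015, 0, 0.001, 0, 0.018, 0, 0.001, 0, 0.018, 0, 0.001, 0, 0.018, 0, 0.001, 0, 0.018, 0],
)

```text
time: 5.2
tool_pos: [0.5485, 0.1044, 0.0989]
tcp_rot: [-3.118, 0.378, -0.003]
wrist_force: [4.1, -0.3, 4.9]
width: -0.002
grip_force: 2.2
```

step_arm(
  series=[0, 0, 0.002, 0, 0, 0, 0.002, 0, 0, 0, 0.002, 0],
)

```text
time: 5.58
tool_pos: [0.5485, 0.1045, 0.0969]
tcp_rot: [-3.118, 0.378, -0.003]
wrist_force: [3.1, -0.2, 5.2]
width: 0.001
grip_force: 2.6
```

step_arm(
  series=[0, 0, -0.01, 0, 0, 0, -0.05, 0, 0, 0, -0.1, 0, 0, 0, -0.1, 0],
)

```text
time: 6.08
tool_pos: [0.5496, 0.1049, 0.2008]
tcp_rot: [-3.117, 0.378, -0.01]
wrist_force: [-0.1, -0.1, 0.2]
width: 0.004
grip_force: 0.0
```

```bash
python3 - <<'E'
from h import *
print(monitor.read_state()['tool_pos'],go([.495,-.107,.116]),go([.626,-.029,.2]))
E
```

```text
[0.5496 0.1049 0.2008] [-0.003   0.219   0.0842] [0.1061 0.1118 0.0011]
```

step_arm(
  series=[0, 0.055, 0, 0, -0.001, 0.11, 0, 0, -0.002, 0.165, 0.01, 0, -0.004, 0.218, 0.03, 0, -0.004, 0.219, 0.07, 0, -0.004, 0.219, 0.084, 0, -0.004, 0.219, 0.084, 0, -0.004, 0.219, 0.084, 0],
)

```text
time: 7.08
tool_pos: [0.4923, -0.1068, 0.1133]
tcp_rot: [3.119, -0.376, 0.002]
wrist_force: [0.5, 0.6, 0.3]
width: 0.001
grip_force: 0.0
```

step_arm(
  series=[0, 0, 0.006, 0, 0, 0, 0.009, 0, 0, 0, 0.012, 0, 0, 0, 0.015, 0, 0, 0, 0.018, 0, 0, 0, 0.018, 0, 0, 0, 0.018, 0, 0, 0, 0.018, 0],
)

```text
time: 8.07
tool_pos: [0.4926, -0.1071, 0.0966]
tcp_rot: [-3.118, 0.378, -0.003]
wrist_force: [-2.6, 2.2, 12.1]
width: 0.0
grip_force: 6.1
```

step_arm(
  series=[0, 0, -0.01, 0, 0, 0, -0.05, 0, 0, 0, -0.1, 0, 0, 0, -0.1, 0],
)

```text
time: 8.57
tool_pos: [0.4947, -0.1082, 0.1994]
tcp_rot: [3.117, -0.378, 0.015]
wrist_force: [0.3, 0.1, 1.0]
width: 0.003
grip_force: 0.0
```

```bash
python3 - <<'E'
from h import *
print(monitor.read_state()['tool_pos'],go([.6265,-.028,.116]))
E
```

```text
[ 0.4947 -0.1082  0.1994] [ 0.1081 -0.1094  0.0843]
```

step_arm(
  series=[0.03, -0.03, 0, 0, 0.07, -0.07, 0, 0, 0.108, -0.109, 0, 0, 0.108, -0.109, 0.02, 0, 0.108, -0.109, 0.06, 0, 0.108, -0.109, 0.082, 0, 0.108, -0.109, 0.082, 0, 0.108, -0.109, 0.082, 0],
)

```text
time: 9.57
tool_pos: [0.6218, -0.0277, 0.1124]
tcp_rot: [3.119, -0.378, -0.001]
wrist_force: [-0.5, -0.0, 0.4]
width: 0.0
grip_force: 0.0
```

```bash
python3 - <<'E'
from h import *
p=wrist();im=p['image'];cv2.imwrite('pics/w3.png',im[:,:,::-1])
print(monitor.read_state()['tool_pos'],go([.6265,-.028,.106]))
E
```

```text
[ 0.6225 -0.0276  0.1132] [ 0.0039 -0.0006  0.0072]
```

View pics/w3.png

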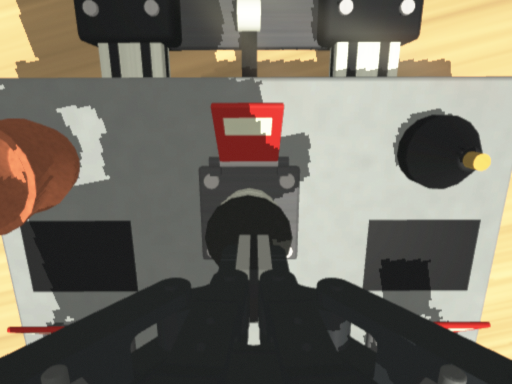

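The fingertips at (253,237) are centred over the far pad at about (248,237). The cup at (30,175) and the nozzle at (440,150) are clear.

step_arm(
  series=[0, 0, 0.005, 0, 0, 0, 0.008, 0, 0, 0, 0.011, 0, 0, 0, 0.014, 0, 0, 0, 0.016, 0, 0, 0, 0.016, 0, 0, 0, 0.016, 0, 0, 0, 0.016, 0],
)

```text
time: 10.62
tool_pos: [0.6227, -0.0273, 0.0982]
tcp_rot: [3.119, -0.378, 0.002]
wrist_force: [-3.5, -0.8, 10.0]
width: -0.0
grip_force: 4.6
```

step_arm(
  series=[0, 0, -0.01, 0, 0, 0, -0.05, 0, 0, 0, -0.1, 0, 0, 0, -0.1, 0],
)

```text
time: 11.12
tool_pos: [0.6259, -0.0275, 0.2023]
tcp_rot: [-3.118, 0.378, -0.016]
wrist_force: [0.1, -0.5, 0.1]
width: 0.001
grip_force: 0.0
```

```bash
python3 - <<'E'
from h import *
print(monitor.read_state()['tool_pos'],go([.547,.104,.106]),go([.601,.0905,.13]))
E
```

```text
[ 0.6259 -0.0275  0.2023] [-0.109  -0.1087  0.0953] [-0.0531 -0.1085  0.0719]
```

The left pad is the softest: about 5 N at the same depth where the others gave 10–12 N. Next is the left tag.

step_arm(
  series=[-0.02, -0.04, 0, 0, -0.04, -0.08, 0, 0, -0.053, -0.1085, 0, 0, -0.053, -0.1085, 0.03, 0, -0.053, -0.1085, 0.07, 0, -0.053, -0.1085, 0.07, 0, -0.053, -0.1085, 0.07, 0],
)

```text
time: 12.0
tool_pos: [0.597, 0.0907, 0.1267]
tcp_rot: [-3.119, 0.378, 0.0]
wrist_force: [0.3, -0.1, 0.4]
width: 0.003
grip_force: 0.0
```

```bash
python3 - <<'E'
from h import *
p=wrist();im=p['image'];cv2.imwrite('pics/w4.png',im[:,:,::-1])
print(monitor.read_state()['tool_pos'],go([.601,.0907,.0775]))
E
```

```text
[0.5978 0.0908 0.1277] [ 0.003  -0.0007  0.0502]
```

View pics/w4.png

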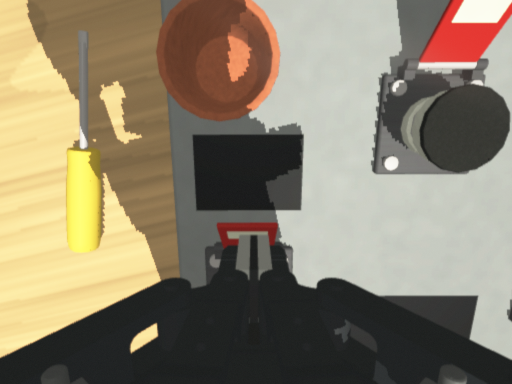

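The fingertips at (253,238) are over the red tag, which spans (218–278, 223–245). The cup is well clear, so I press straight down.

step_arm(
  series=[0.003, 0, 0.01, 0, 0.003, 0, 0.018, 0, 0.003, 0, 0.025, 0, 0.003, 0, 0.031, 0, 0.003, 0, 0.037, 0, 0.003, 0, 0.042, 0, 0.003, 0, 0.046, 0, 0.003, 0, 0.048, 0],
)

```text
time: 13.05
tool_pos: [0.5995, 0.09, 0.078]
tcp_rot: [3.119, -0.378, -0.001]
wrist_force: [-1.6, -0.7, 10.0]
width: -0.001
grip_force: 5.2
```

step_arm(
  series=[0, 0, 0.002, 0, 0, 0, 0.003, 0, 0, 0, 0.003, 0],
)

```text
time: 13.42
tool_pos: [0.5996, 0.0901, 0.0779]
tcp_rot: [3.119, -0.378, -0.001]
wrist_force: [-6.5, -1.3, 14.4]
width: 0.001
grip_force: 7.8
```

At the stop: z stays at 0.078 while the force rises. I'll lift off and check.

step_arm(
  series=[0, 0, -0.01, 0, -0.01, 0, -0.06, 0, -0.03, 0.03, -0.12, 0, -0.06, 0.06, -0.18, 0, -0.08, 0.08, -0.22, 0, -0.08, 0.08, -0.22, 0, -0.08, 0.08, -0.22, 0],
)

```text
time: 14.3
tool_pos: [0.5028, 0.0315, 0.2953]
tcp_rot: [-3.118, 0.379, -0.001]
wrist_force: [-0.4, 0.5, 0.1]
width: -0.002
grip_force: 0.0
```

```bash
python3 - <<'E'
from h import *
p=wrist();cv2.imwrite('pics/w5.png',p['image'][:,:,::-1])
E
```

```text
(no output)
```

View pics/w5.png

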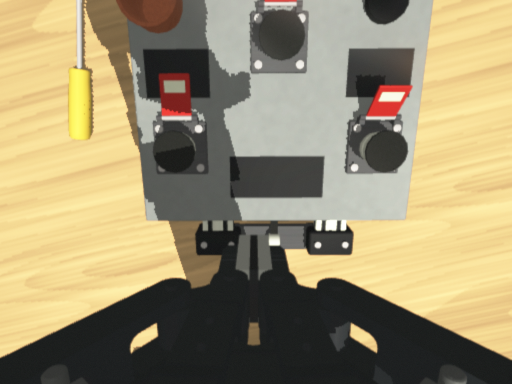

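The left tag at (175,95) lies flat. The right tag at (390,100) and the far tag at (280,2) still stand, and the loose things in view (cup, screwdriver, part of the nozzle) look untouched.

```bash
python3 -c "
from workcell import job
print(job.finish_job())"
```

```text
the job is handed in; nothing more can be done
None
```

I pressed all three pads and found the left one softest (about 5 N, against 10–12 N for the others at similar depth), so I pushed its tag flat, left the other two standing, and handed the job in; no verdict came back.

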